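Find the key that unlocks the stockroom cash box

ROBOT

A 7-joint arm with a two-finger parallel gripper is mounted at the origin on the work surface. World frame = base frame: x ahead of the robot, y to its left, z up, the work surface at z = 0. Lengths are in m, angles in rad, forces in N, time in s.
With the tool pointing down it reaches from about 0.425 to 0.875 m from the base axis. Payload 8.4 kg.
Tool frame: the origin (TCP) lies at the very end of the fingers, on their centre line; the grasp point (between the pads) lies 19 mm behind it; y points along the fingers, x is the direction in which the jaws open and shut, and the axes are right-handed (so a half turn about y gives the same grasp; the last joint's range is limited). The gripper opens to 85 mm and grips with 20 to 120 N. Pads are 22 mm wide; open, the fingers measure 114 mm over their backs; the gripper's body (76 mm by 85 mm) begins 54 mm behind the grasp point. The pads swing forward as they close: fully open they stand 13 mm farther back than shut.
Start: joints at [-1.39, 0.333, 0.04, 1.465, -0.013, 1.343, -0.059], TCP at [0.18, 0.625, 0.231] pointing down, gripper open.
Joint ranges: [-2.58, 2.58], [-0.38, 2.09], [-1.3, 1.39], [0.25, 2.4], [-1.5, 4.64], [0.08, 2.09], [-2.65, 2.65]. Speed limits (rad/s): [2.22, 2.22, 2.79, 2.79, 3.14, 3.14, 3.14].

INTERFACE

Orientations are given as a 3x3 rotation matrix whose columns are the frame's x, y, z axes.
In Python, from cell import get_obs, camera, close_job, regions_of gives the robot as it stands.
- The arm moves only by the shell command python3 -m crank 'ROWS' [FORCE]. ROWS is text: rows parted by semicolons, each of 7 numbers parted by spaces: the shift along the tool's x, y, z as a fraction of full scale, then the turn, a rotation vector about the tool's x, y, z as a fraction of full scale, then the gripper command: -1 is shut, 1 is fully open, values between are in proportion. A call has 1 to 8 rows; each row is the pose to reach, as a shift and turn from the pose commanded when the call began, along the tool's axes at that moment, turning the shorter way round; what a row does not reach only later rows make up. Full scale, the value 1, is 0.5 m for a shift and pi rad for a turn. A row lasts 1/12 s, in which the tool goes at most 41.7 mm and 7.16 degrees, less where a joint would pass 70% of its speed; a pose out of reach is approached as far as the arm can. A call with a number of a shift or a turn outside -1 to 1 is refused whole. A call with a gripper value outside its range is refused whole. The fingers move at their own pace and stop on an object; FORCE is the grip in N (left out, the last holds). Time passes only in rows, so rows that repeat a pose let the fingers close. It gives the time, the measured TCP pose, the force and the opening at its end, in the units of the state.
- get_obs(): the state, without advancing time (a new reading comes with each control period).
- camera(name): name is "side" or "top"; returns a dict with "frame" (384x512x3 uint8, red, green, blue), "z_map" (384x512 float32, m along the optical axis (not along the pixel's ray), 0 where there is no reading), "camera_matrix" (3x3 intrinsics, pixels), "R" (3x3) and "t" (3): a world point X has camera coordinates R X + t. Camera axes: x right, y down, z forward; pixel columns grow to the right and rows downward; lengths in m; the calibration is good to about 2 mm. A picture is of the moment at which its call begins.
- close_job(): hands the job in, once; it reports no verdict.
Trained networks look in the newest picture that a camera, given by its name, has taken for a name from the list of things; names that differ only in an ending like _2 or _b are one class to them, and where a whole thing is asked for, a point or a joint stands for the part that bears it (a point fixed in the world has none). Each returns a list of dicts, best first, with "conf" (0 to 1); they miss things now and then, are a little off and sometimes report something else, mostly with a low value. They report only what shows in the picture. A call takes as long as a camera call.
- regions_of(camera, query): "region" (384x512 bool, what is visible of it) and "rect" ([left, top, width, height] in pixels, round what is visible of it).
The state is a dict: "time_s": time; "joint_positions": joint angles; "joint_velocities": joint speeds; "joint_torque": joint torques, N m; "tcp_pos": TCP position; "orientation": TCP orientation; "wrist_force": force on the tool from outside, world axes, zero at the start; "ft_torque": the same for the moment, N m; "opening": opening from 0.0 (shut) to 1.0 (fully open).
Only numpy, scipy, OpenCV 4.12 (cv2) and the standard library are available. Lean on these libraries where they do the work, as an engineer would, in place of code of your own. Each camera call takes 0.05 s, during which the arm holds its last target.

TASK

One of the three keys in the wooden rack unlocks the grey cash box: try them one after another in the lock on its lid, each pushed fully down, until you find the one that turns, and turn it clockwise as far as it goes so that the bolt is drawn back. Leave that key standing in the lock, and the other keys standing in the rack (any hole). Do not disturb the stoneware on the table.

Things in the scene. Friction and masses are not known exactly. Their poses are not given: they have to be found in the camera images.
- cashbox: Fixed grey steel cash box, 180 mm along x, 220 mm along y, 76 mm high; origin at its foot, straight under the keyhole, which is 50 mm from its near (-x) edge, midway along y. On the lid behind the keyhole: a sliding steel bolt at 75 mm, up to 22 mm above the lid, and a carrying handle at 118 mm, up to 14 mm above it
- lock (a point): Centre of the 38 mm round keyhole in a brass plate, level with the lid, 76 mm above the table; z up. Keys go straight down. 58 mm below, the brass plug has a slot for the blade, 30 mm along x by 10 mm along y while locked: align the key's x with this x, either way round, within 0.1 rad. Fully down, the key's flange rests on the lid, head centre 33 mm above this point; less deep, it may not turn
- plug (a joint): Turn of the lock's plug (rad), driven by the blade: 0 locked, grows clockwise seen from above, stop at 1.2 (unlocked). Turns easily (0.03 N m) and stays where left, the slot with it. Blade play 0.2 rad: turn the key about 1.4; the bolt draws back 26 mm. A wrong key strikes inside after 0.3 rad, plug under 0.3; before lifting it out turn it back to 0.2 rad past its start, to bring the plug to 0
- rack: Fixed wooden key rack, 80 mm along x, 230 mm along y, 80 mm high, origin under its centre, z up. Its top board has three round holes 40 mm in diameter, 70 mm apart; keys hang in them upright by the flange, head centres 33 mm and head tops 56 mm above the board, at any yaw; a carried key must pass over the others
- rack_hole0 (a point): Centre of the -y end hole of the rack, at the top of the board (80 mm above the table)
- rack_hole1 (a point): Centre of the middle hole of the rack, at the top of the board (80 mm above the table)
- rack_hole2 (a point): Centre of the +y end hole of the rack, at the top of the board (80 mm above the table)
- green_head (a point): Grasp centre of the green plastic head of the green key, which stands upright (z up). The head is a flat plate 36 mm along the key's x, 12 mm thick along y (grip across this), 46 mm high. Below this centre: flange 27 to 33 mm, tip 101 mm. The key is the same after a half turn about z. Which key suits the lock changes from start to start, with no relation to colour or place, and cannot be seen
- blue_head (a point): Grasp centre of the blue plastic head of the blue key, which stands upright (z up). The head is a flat plate 36 mm along the key's x, 12 mm thick along y (grip across this), 46 mm high. Below this centre: flange 27 to 33 mm, tip 101 mm. The key is the same after a half turn about z. Which key suits the lock changes from start to start, with no relation to colour or place, and cannot be seen
- amber_head (a point): Grasp centre of the amber plastic head of the amber key, which stands upright (z up). The head is a flat plate 36 mm along the key's x, 12 mm thick along y (grip across this), 46 mm high. Below this centre: flange 27 to 33 mm, tip 101 mm. The key is the same after a half turn about z. Which key suits the lock changes from start to start, with no relation to colour or place, and cannot be seen
- key_green: Loose steel key with green head, 124 mm long, about 0.15 kg; origin at its tip, z up to the head. Blade 24 mm (x) by 6 mm (y) on the lowest 12 mm, its last 5 mm wedge-shaped, 12 mm round shank above; a cross-bar 30 mm (x) by 6 mm higher up, at a height that differs from key to key; flange 48 mm in diameter, underside 68 mm above the tip, on which it rests in the rack and in the lock
- key_blue: Loose steel key with blue head, 124 mm long, about 0.15 kg; origin at its tip, z up to the head. Blade 24 mm (x) by 6 mm (y) on the lowest 12 mm, its last 5 mm wedge-shaped, 12 mm round shank above; a cross-bar 30 mm (x) by 6 mm higher up, at a height that differs from key to key; flange 48 mm in diameter, underside 68 mm above the tip, on which it rests in the rack and in the lock
- key_amber: Loose steel key with amber head, 124 mm long, about 0.15 kg; origin at its tip, z up to the head. Blade 24 mm (x) by 6 mm (y) on the lowest 12 mm, its last 5 mm wedge-shaped, 12 mm round shank above; a cross-bar 30 mm (x) by 6 mm higher up, at a height that differs from key to key; flange 48 mm in diameter, underside 68 mm above the tip, on which it rests in the rack and in the lock
- tray_mid (a point): Bystander: centre of a pale pink stone tray with two compartments, 130 by 210 by 26 mm, on the table
- jar_mid (a point): Bystander: a cream stone lidded jar, 84 mm in diameter, 96 mm high; a point 45 mm above its foot
- bowl_mid (a point): Bystander: a pale green stone bowl, 100 mm in diameter, 50 mm high; a point 25 mm above its foot

How it is judged:
By the outcome, as a careful person would: the job done as asked, in the order asked, and still so for the second after the job is handed in, with the robot touching nothing.
It also fails if it takes over 72 s, if anything falls off the work surface, if the arm or the gripper's body presses on something with over 40 N, if the wrist force passes 120 N, or if a joint passes its speed limit or range.

## Working session

There is one attempt and no reset: what is moved stays moved. The work goes in short steps, Python scripts to look and compute and a shell command to move; the robot and the scene stay as the last step left them, time stands still between calls to the robot, and variables do not carry over. Pictures are saved under pics/ and viewed, and the job is handed in when it is done.

```bash
ls; mkdir -p pics; python3 - <<'E'
from cell import get_obs, camera, close_job, regions_of
import cv2, numpy as np
o=get_obs()
print({k:np.round(v,3).tolist() for k,v in o.items()})
for n in ("side","top"):
    c=camera(n); cv2.imwrite(f"pics/{n}0.png",c["frame"][:,:,::-1]); print(n,c["camera_matrix"],c["R"],c["t"])
    for q in ("cashbox","rack","key_green","key_blue","key_amber","plug","tray_mid","jar_mid","bowl_mid"):
        r=regions_of(n,q); print(q,[(round(float(x["conf"]),2),x["rect"]) for x in r][:3])
E
```

```text
pics
{'time_s': 0.0, 'joint_positions': [-1.39, 0.334, 0.04, 1.466, -0.013, 1.343, -0.058], 'joint_velocities': [0.001, -0.001, -0.001, -0.001, -0.001, 0.001, -0.002], 'joint_torque': [-0.001, -65.855, 1.365, -40.557, 0.017, 0.013, -0.0], 'tcp_pos': [0.179, 0.624, 0.23], 'orientation': [[0.276, -0.0, -0.961], [0.961, -0.002, 0.276], [-0.002, -1.0, -0.0]], 'wrist_force': [-1.148, 0.241, -1.452], 'ft_torque': [0.003, 0.021, 0.017], 'opening': 0.999}
side [[386.40998861   0.         254.06648816]
 [  0.         386.40998861 193.43000188]
 [  0.           0.           1.        ]] [[-0.99247243 -0.12173426  0.01338827]
 [-0.09797682  0.72364753 -0.68317992]
 [ 0.07347801 -0.67934897 -0.73012735]] [0.63601151 0.18259417 0.96792355]
cashbox [(0.81, [232.4, 232.7, 106.2, 118.5])]
rack [(0.59, [288.9, 146.3, 45.1, 77.0]), (0.58, [235.7, 233.1, 104.3, 120.2])]
key_green [(0.9, [308.0, 178.2, 15.6, 21.4])]
key_blue [(0.68, [303.5, 157.0, 12.8, 23.3])]
key_amber [(0.79, [297.5, 138.3, 16.7, 20.7])]
plug []
tray_mid [(0.66, [192.1, 161.2, 68.4, 63.0])]
jar_mid [(0.7, [261.3, 120.0, 23.7, 30.4])]
bowl_mid [(0.88, [181.0, 208.5, 39.0, 28.5])]
top [[448.0456072    0.         260.02866765]
 [  0.         448.0456072  194.04811247]
 [  0.           0.           1.        ]] [[ 0.00922722 -0.99981081  0.01712329]
 [-0.99702435 -0.01050941 -0.07636747]
 [ 0.07653298 -0.01636768 -0.9969327 ]] [-0.10190065  0.64537898  1.11191523]
cashbox [(0.95, [106.3, 190.2, 108.6, 92.6])]
rack [(0.86, [243.9, 226.9, 102.8, 46.0])]
key_green [(0.84, [258.0, 245.4, 17.0, 19.0]), (0.37, [204.8, 123.3, 38.8, 36.6]), (0.35, [244.0, 222.3, 100.3, 51.8])]
key_blue [(0.73, [283.6, 233.5, 22.9, 24.8]), (0.36, [240.2, 124.4, 86.3, 64.1])]
key_amber [(0.68, [315.2, 232.8, 21.7, 14.9])]
plug []
tray_mid [(0.78, [237.3, 124.6, 86.9, 65.4])]
jar_mid [(0.87, [357.9, 181.3, 39.4, 33.1])]
bowl_mid [(0.66, [204.4, 123.1, 35.7, 35.2])]
```

```bash
python3 - <<'E'
import cv2
a=cv2.imread("pics/top0.png"); b=cv2.imread("pics/side0.png")
cv2.imwrite("pics/top0c.png",cv2.resize(a[110:300,90:410],None,fx=2.5,fy=2.5,interpolation=cv2.INTER_CUBIC))
cv2.imwrite("pics/side0c.png",cv2.resize(b[100:370,160:380],None,fx=2.2,fy=2.2,interpolation=cv2.INTER_CUBIC))
E
```

```text
(no output)
```

View pics/top0c.png

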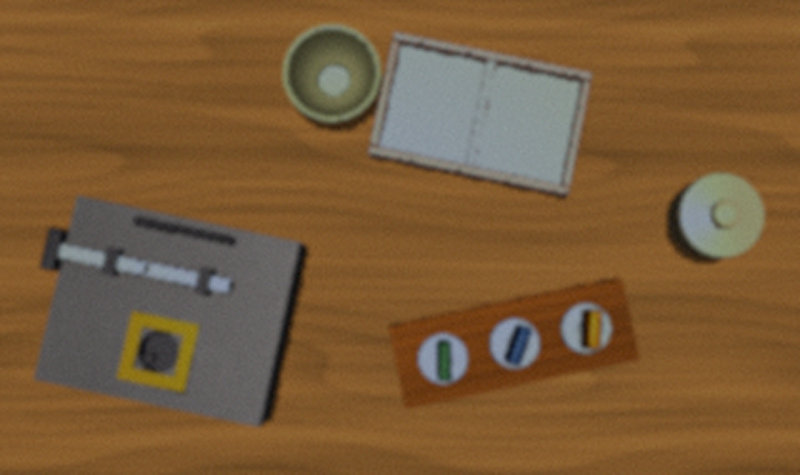

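View pics/side0c.png

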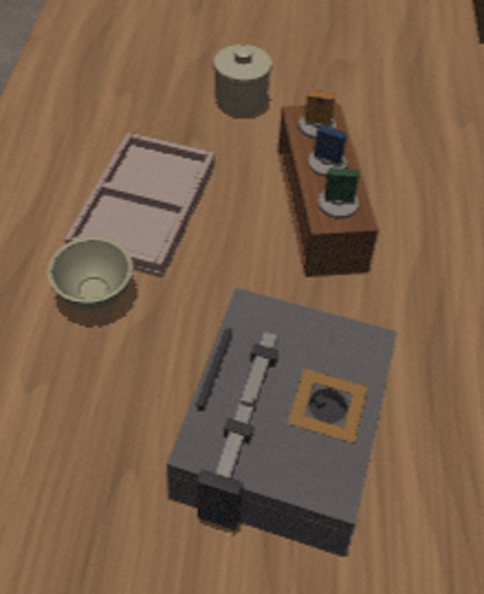

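The top view shows the box at left (keyhole near crop px (159,351)), rack at right with green (444,359), blue (517,343) and amber (590,328) left to right; green is at the +y end. The side view agrees. Now I'll measure.

```bash
cat > h.py <<'E'
import numpy as np, cv2
from cell import get_obs, camera, regions_of
def cloud(c):
    K=c["camera_matrix"]; v,u=np.mgrid[:384,:512]; z=c["z_map"].astype(float)
    P=np.stack([(u-K[0,2])/K[0,0]*z,(v-K[1,2])/K[1,1]*z,z],-1)
    W=(P-c["t"])@c["R"]; W[z<=0]=np.nan
    return W
def onplane(c,u,v,h):
    K=c["camera_matrix"]; R=c["R"]; t=c["t"]
    u=np.asarray(u,float);v=np.asarray(v,float)
    d=np.stack([(u-K[0,2])/K[0,0],(v-K[1,2])/K[1,1],np.ones_like(u)],-1)@R
    o=-R.T@t
    s=(h-o[2])/d[...,2]
    return o+s[...,None]*d
E
python3 - <<'E'
from h import *
for n in ("top","side"):
    c=camera(n); W=cloud(c); hsv=cv2.cvtColor(c["frame"],cv2.COLOR_RGB2HSV)
    print(n,"table z",np.nanmedian(W[:,:,2][abs(W[:,:,2])<.02]))
    for q in ("key_green","key_blue","key_amber"):
        m=regions_of(n,q)[0]["region"]
        p=W[m]; p=p[~np.isnan(p[:,0])]
        print(q,m.sum(),"z pct",np.percentile(p[:,2],[2,25,50,75,98]).round(3), "hsv",np.median(hsv[m],0))
        hi=p[p[:,2]>0.095]; 
        if len(hi)>5:
            print("  top pts",len(hi),hi.mean(0).round(4))
    m=regions_of(n,"cashbox")[0]["region"]; p=W[m]; p=p[~np.isnan(p[:,0])]; print("box z",np.percentile(p[:,2],[5,50,95]))
    r=regions_of(n,"rack")[0]; m=r["region"]; p=W[m]; p=p[~np.isnan(p[:,0])]; print("rack z",np.percentile(p[:,2],[5,50,95]),r["rect"])
    np.savez(f"{n}.npz",**c)
E
```

```text
top table z 0.0010184674042167132
key_green 323 z pct [0.082 0.086 0.088 0.12  0.139] hsv [108.  49. 140.]
  top pts 98 [ 0.5012 -0.1121  0.1314]
key_blue 295 z pct [0.084 0.087 0.089 0.134 0.139] hsv [109.  48. 128.]
  top pts 109 [ 0.5159 -0.1798  0.131 ]Traceback (most recent call last):
  File "<stdin>", line 6, in <module>
IndexError: list index out of range
```

```bash
cat > meas.py <<'E'
from h import *
T=camera("top"); S=camera("side")
for n,c in (("top",T),("side",S)):
    W=cloud(c); np.savez(f"{n}.npz",**c)
    hsv=cv2.cvtColor(c["frame"],cv2.COLOR_RGB2HSV).astype(int)
    z=W[...,2]
    # rack top board: z ~0.08, in region of right
    rk=(abs(z-.08)<.004)&(W[...,1]<0)&(W[...,1]>-.35)&(W[...,0]>.4)&(W[...,0]<.6)
    bx=(abs(z-.076)<.004)&(W[...,1]>0.05)&(W[...,1]<.45)
    for nm,m in (("rack",rk),("box",bx)):
        m=cv2.morphologyEx(m.astype(np.uint8),cv2.MORPH_OPEN,np.ones((3,3)))
        nn,l,st,_=cv2.connectedComponentsWithStats(m)
        m=l==1+np.argmax(st[1:,4])
        m=cv2.morphologyEx(m.astype(np.uint8),cv2.MORPH_CLOSE,np.ones((15,15)))>0
        if nm=="rack": rackm=m
        v,u=np.nonzero(m); p=onplane(c,u,v,.08 if nm=="rack" else .076)[:,:2]
        r=cv2.minAreaRect((p*1000).astype(np.float32)); print(n,nm,np.round(r[0],1),np.round(r[1],1),round(r[2],2), "z",np.nanmedian(z[m]).round(4))
    # heads
    zone=(W[...,1]<0)&(W[...,1]>-.35)&(W[...,0]>.4)&(W[...,0]<.6)
    hm=(zone&(z>.1)).astype(np.uint8)
    nn,l,st,ce=cv2.connectedComponentsWithStats(hm)
    for i in range(1,nn):
        if st[i,4]<20: continue
        p=W[l==i]; top=p[p[:,2]>.12]; col=np.median(c["frame"][l==i],0)
        r=cv2.minAreaRect((top[:,:2]*1000).astype(np.float32))
        d=top[:,:2]-top[:,:2].mean(0); e,V=np.linalg.eigh(d.T@d); a=np.degrees(np.arctan2(V[1,1],V[0,1]))%180
        print(n,"head",col,len(p),"n top",len(top),"zmax",p[:,2].max().round(3),"c",top.mean(0).round(4),np.round(r[0],1),np.round(r[1],1),round(r[2],1),"pca",a.round(1),np.sqrt(e/len(top)).round(4))
    # yellow plate
    hh,s,vv=hsv[...,0],hsv[...,1],hsv[...,2]
    ym=(hh>18)&(hh<32)&(s>170)&(abs(z-.076)<.012)&(W[...,1]>.05)
    v,u=np.nonzero(ym); p=onplane(c,u,v,.076)[:,:2]
    print(n,"yellow",len(p),p.mean(0).round(4),[np.round(x,1) for x in cv2.minAreaRect((p*1000).astype(np.float32))])
    # hole: low z
    ce=p.mean(0)
    hl=(np.hypot(W[...,0]-ce[0],W[...,1]-ce[1])<.06)&(z<.05)&(W[...,1]>.05)
E
python3 meas.py
```

```text
top rack [ 515.2 -181.4] [ 80.2 230. ] 12.29 z 0.0814
top box [543.2 151.2] [220.9 180.1] 78.62 z 0.0771
top head [124.  96.  27.] 113 n top 93 zmax 0.14 c [ 0.5303 -0.2484  0.1351] [ 531.  -248.8] [12.  34.3] 88.3 pca 177.9 [0.0037 0.01  ]
top head [47.5 67.  99. ] 104 n top 92 zmax 0.143 c [ 0.5153 -0.1804  0.1354] [ 515.4 -181.1] [12.  35.3] 70.1 pca 160.2 [0.0036 0.0101]
top head [54.5 85.  63.5] 94 n top 81 zmax 0.143 c [ 0.5007 -0.113   0.1363] [ 500.5 -112.2] [34.  11.1] 0.6 pca 1.1 [0.0033 0.0104]
top yellow 428 [0.4852 0.183 ] [array([385.2, 306.5]), array([101.3, 459.7]), np.float64(42.3)]
side rack [ 512.4 -179.7] [ 80.8 232.2] 12.3 z 0.0799
side box [541. 152.] [221.4 179.7] 78.58 z 0.0752
side head [63. 44. 27.] 152 n top 81 zmax 0.137 c [ 0.5271 -0.2468  0.1302] [ 526.6 -249.1] [12.5 34.9] 87.9 pca 175.2 [0.0031 0.0103]
side head [25. 30. 39.] 168 n top 94 zmax 0.137 c [ 0.5123 -0.178   0.1302] [ 512.1 -179.4] [16.3 35.7] 64.2 pca 161.6 [0.0035 0.0105]
side head [26.5 34.  28. ] 178 n top 100 zmax 0.139 c [ 0.4981 -0.11    0.1306] [ 497.4 -112.6] [35.9 14.9] 2.5 pca 1.9 [0.0034 0.0105]
side yellow 0 [nan nan] [array([0., 0.]), array([0., 0.]), np.float64(0.0)]meas.py:32: RuntimeWarning: Mean of empty slice.
  print(n,"yellow",len(p),p.mean(0).round(4),[np.round(x,1) for x in cv2.minAreaRect((p*1000).astype(np.float32))])
  ret = um.true_divide(
meas.py:34: RuntimeWarning: Mean of empty slice.
  ce=p.mean(0)
```

```bash
python3 - <<'E'
from h import *
ims=[]
for n in ("top","side"):
    c=dict(np.load(f"{n}.npz"))
    # rectify lid plane z=.076 around lock, 0.5mm/px ; u: x up, y left, 160mm square
    for hgt in (.076,.018):
        gx,gy=np.meshgrid(np.arange(400),np.arange(400)) 
        X=.503+(200-gy)*.0003; Y=.1595+(200-gx)*.0003
        P=np.stack([X,Y,np.full(X.shape,hgt)],-1)@c["R"].T+c["t"]
        K=c["camera_matrix"]; u=P[...,0]/P[...,2]*K[0,0]+K[0,2]; v=P[...,1]/P[...,2]*K[1,1]+K[1,2]
        im=cv2.remap(c["frame"],u.astype(np.float32),v.astype(np.float32),cv2.INTER_CUBIC)[:,:,::-1].copy()
        if hgt<.05: im=np.clip(im.astype(float)*2,0,255).astype(np.uint8)
        cv2.drawMarker(im,(200,200),(255,0,255),cv2.MARKER_CROSS,12,1)
        if hgt>.05: cv2.circle(im,(200,200),63,(255,0,255),1)
        ims.append(cv2.resize(im,(290,290)))
cv2.imwrite("pics/rect.png",np.vstack([np.hstack(ims[:2]),np.hstack(ims[2:])]))
E
```

```text
(no output)
```

View pics/rect.png

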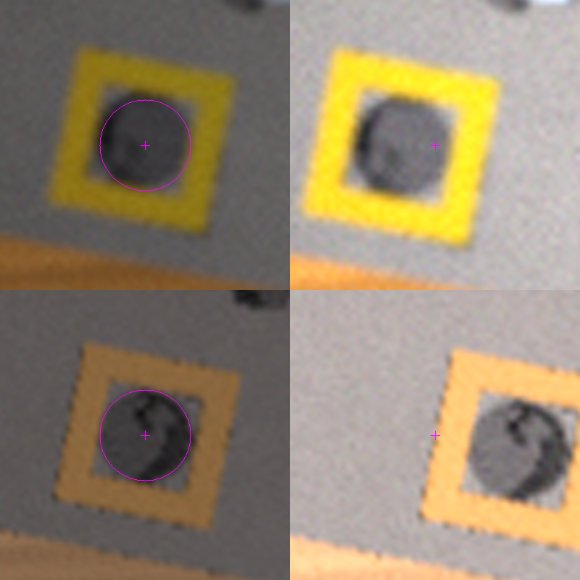

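The rectified lid shows the keyhole within about 1 mm of (0.503, 0.1595) in both cameras (top panel ~(143,143), side ~(147,436)). Next, a helper that converts targets to tool-axis fractions.

```bash
cat > go.py <<'E'
# usage: go.py x y z yaw_of_tool_x_deg  -> fractions from current pose
import sys; from h import *
from scipy.spatial.transform import Rotation as Ro
o=get_obs(); R=np.array(o["orientation"]); p=np.array(o["tcp_pos"])
def st():
    print("t",round(o["time_s"],2),"tcp",p.round(4),"yaw",np.degrees(np.arctan2(R[1,0],R[0,0])).round(2),"tilt",R[2].round(3),"open",round(float(o["opening"]),3),"F",np.round(o["wrist_force"],1),"M",np.round(o["ft_torque"],2),"q",np.round(o["joint_positions"],2))
st()
a=[float(x) for x in sys.argv[1:]]
if len(a)==4:
    y=np.radians(a[3]); Rt=np.array([[np.cos(y),0,-np.sin(y)],[np.sin(y),0,np.cos(y)],[0,-1,0]])
    d=R.T@(np.array(a[:3])-p)/.5; r=Ro.from_matrix(R.T@Rt).as_rotvec()/np.pi
    print("d",d.round(4),"r",r.round(4),"dist",np.linalg.norm(d*.5).round(3),"rows",np.ceil(max(np.linalg.norm(d*.5)/.0417,np.linalg.norm(r)*180/7.16)))
E
python3 go.py .48 .3 .24 85; python3 go.py .498 -.112 .22 91.5
```

```text
t 1.3 tcp [0.1795 0.6247 0.2313] yaw 73.97 tilt [-0. -1. -0.] open 0.999 F [-0.4  0.3 -0.2] M [ 0.06 -0.   -0.  ] q [-1.39  0.33  0.04  1.47 -0.01  1.34 -0.06]
d [-0.4581 -0.0174 -0.757 ] r [-0.     -0.0613 -0.    ] dist 0.442 rows 11.0
t 1.3 tcp [0.1795 0.6247 0.2313] yaw 73.97 tilt [-0. -1. -0.] open 0.999 F [-0.4  0.3 -0.2] M [ 0.06 -0.   -0.  ] q [-1.39  0.33  0.04  1.47 -0.01  1.34 -0.06]
d [-1.2401  0.0227 -1.0192] r [-0.     -0.0974 -0.    ] dist 0.803 rows 20.0
```

```bash
python3 -m crank '-0.458 -0.017 -0.757 0 -0.061 0 0.1;-0.458 -0.017 -0.757 0 -0.061 0 0.1;-0.458 -0.017 -0.757 0 -0.061 0 0.1;-0.458 -0.017 -0.757 0 -0.061 0 0.1;-0.458 -0.017 -0.757 0 -0.061 0 0.1;-0.458 -0.017 -0.757 0 -0.061 0 0.1;-0.458 -0.017 -0.757 0 -0.061 0 0.1;-0.458 -0.017 -0.757 0 -0.061 0 0.1' 60; python3 go.py .498 -.112 .2 91.5
```

```text
time_s: 1.97
tcp_pos: [0.407, 0.3784, 0.2381]
orientation: [[0.088, 0.0, -0.996], [0.996, 0.001, 0.088], [0.001, -1.0, -0.0]]
wrist_force: [0.9, 0.2, -0.9]
opening: 0.554
t 1.97 tcp [0.407  0.3784 0.2381] yaw 84.95 tilt [ 0.001 -1.    -0.   ] open 0.554 F [ 0.9  0.2 -0.9] M [ 0.05 -0.03  0.06] q [-1.01  0.14  0.2   1.7  -0.03  1.31  0.68]
d [-0.9611  0.0756 -0.2676] r [ 0.0001 -0.0364  0.0002] dist 0.5 rows 12.0
```

```bash
python3 -m crank '-0.961 0.076 -0.268 0 -0.036 0 0.1;-0.961 0.076 -0.268 0 -0.036 0 0.1;-0.961 0.076 -0.268 0 -0.036 0 0.1;-0.961 0.076 -0.268 0 -0.036 0 0.1;-0.961 0.076 -0.268 0 -0.036 0 0.1;-0.961 0.076 -0.268 0 -0.036 0 0.1;-0.961 0.076 -0.268 0 -0.036 0 0.1;-0.961 0.076 -0.268 0 -0.036 0 0.1' ; python3 go.py .498 -.112 .2 91.5
```

```text
time_s: 2.63
tcp_pos: [0.4666, 0.0514, 0.2126]
orientation: [[-0.025, 0.001, -1.0], [1.0, 0.001, -0.025], [0.001, -1.0, -0.001]]
wrist_force: [1.6, 0.4, -0.3]
opening: 0.551
t 2.63 tcp [0.4666 0.0514 0.2126] yaw 91.43 tilt [ 0.001 -1.    -0.001] open 0.551 F [ 1.6  0.4 -0.3] M [-0.02 -0.09 -0.03] q [-0.69 -0.05  0.48  1.93  0.02  1.25  1.37]
d [-0.3282  0.025  -0.0545] r [ 0.0003 -0.0004  0.0002] dist 0.167 rows 5.0
```

```bash
python3 -m crank '-0.328 0.025 -0.055 0 0 0 0.1;-0.328 0.025 -0.055 0 0 0 0.1;-0.328 0.025 -0.055 0 0 0 0.1;-0.328 0.025 -0.055 0 0 0 0.1;-0.328 0.025 -0.055 0 0 0 0.1;-0.328 0.025 -0.055 0 0 0 0.1;-0.328 0.025 -0.055 0 0 0 0.1' ; python3 go.py .499 -.112 .095 91.5
```

```text
time_s: 3.22
tcp_pos: [0.4982, -0.1096, 0.1999]
orientation: [[-0.025, -0.0, -1.0], [1.0, 0.0, -0.025], [0.0, -1.0, 0.0]]
wrist_force: [0.7, 0.4, 0.2]
opening: 0.548
t 3.22 tcp [ 0.4982 -0.1096  0.1999] yaw 91.41 tilt [ 0. -1.  0.] open 0.548 F [0.7 0.4 0.2] M [ 0.04 -0.01  0.08] q [-0.51  0.06  0.68  1.87 -0.04  1.22  1.77]
d [-0.005   0.2097 -0.0015] r [-0.0001 -0.0005  0.0001] dist 0.105 rows 3.0
```

```bash
python3 -m crank '-0.005 0.1 -0.001 0 0 0 0.1;-0.005 0.17 -0.001 0 0 0 0.1;-0.005 0.21 -0.001 0 0 0 0.1;-0.005 0.21 -0.001 0 0 0 0.1;-0.005 0.21 -0.001 0 0 0 0.1;-0.005 0.21 -0.001 0 0 0 -1;-0.005 0.21 -0.001 0 0 0 -1;-0.005 0.21 -0.001 0 0 0 -1' 60 ; python3 go.py .499 -.112 .25 91.5
```

```text
time_s: 3.88
tcp_pos: [0.5001, -0.1122, 0.0967]
orientation: [[-0.025, 0.003, -1.0], [1.0, 0.0, -0.025], [0.0, -1.0, -0.003]]
wrist_force: [-2.2, 2.2, 19.1]
opening: 0.134
t 3.88 tcp [ 0.5001 -0.1122  0.0967] yaw 91.46 tilt [ 0.    -1.    -0.003] open 0.134 F [-2.2  2.2 19.1] M [ 0.68 -0.12  0.05] q [-0.48  0.19  0.68  1.99 -0.14  1.01  1.87]
d [ 0.0005 -0.3066  0.0012] r [ 0.001  -0.0002  0.0001] dist 0.153 rows 4.0
```

```bash
python3 - <<'E'
from h import *
c=camera("side"); cv2.imwrite("pics/s1.png",cv2.resize(c["frame"][60:260,220:420,::-1],None,fx=3,fy=3,interpolation=cv2.INTER_CUBIC))
E
```

```text
(no output)
```

View pics/s1.png

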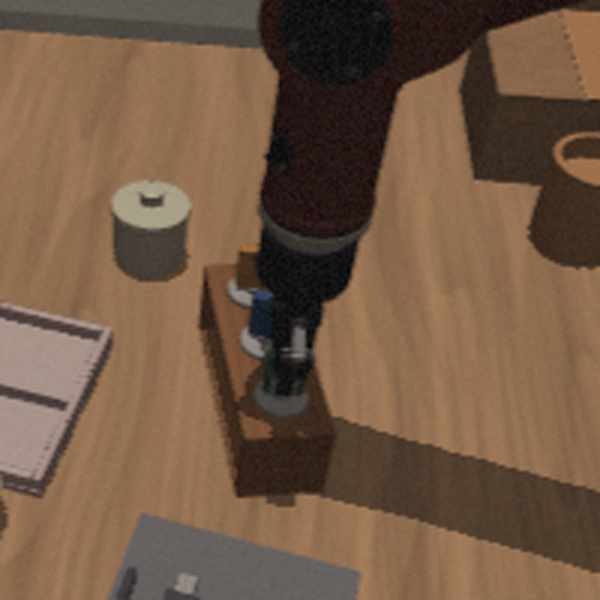

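Grasp took (opening 11 mm ≈ head thickness). The side view shows the gripper on the green head at about (285,370). Now lift.

```bash
python3 -m crank '0 -0.08 0 0 0 0 -1;0 -0.16 0 0 0 0 -1;0 -0.24 0 0 0 0 -1;0 -0.31 0 0 0 0 -1;0 -0.31 0 0 0 0 -1' 60 ; python3 go.py .503 .1595 .2 78.6;python3 - <<'E'
from h import *
c=camera("side"); cv2.imwrite("pics/s2.png",cv2.resize(c["frame"][60:260,220:420,::-1],None,fx=3,fy=3,interpolation=cv2.INTER_CUBIC))
E
```

```text
time_s: 4.35
tcp_pos: [0.5019, -0.1132, 0.2577]
orientation: [[-0.024, 0.011, -1.0], [1.0, 0.001, -0.024], [0.001, -1.0, -0.011]]
wrist_force: [1.3, -1.4, -1.5]
opening: 0.132
t 4.35 tcp [ 0.5019 -0.1132  0.2577] yaw 91.4 tilt [ 0.001 -1.    -0.011] open 0.132 F [ 1.3 -1.4 -1.5] M [-0.03 -0.09 -0.01] q [-0.53  0.01  0.69  1.79 -0.01  1.33  1.75]
d [ 0.5452  0.116  -0.0141] r [0.0036 0.0711 0.0007] dist 0.279 rows 7.0
```

View pics/s2.png

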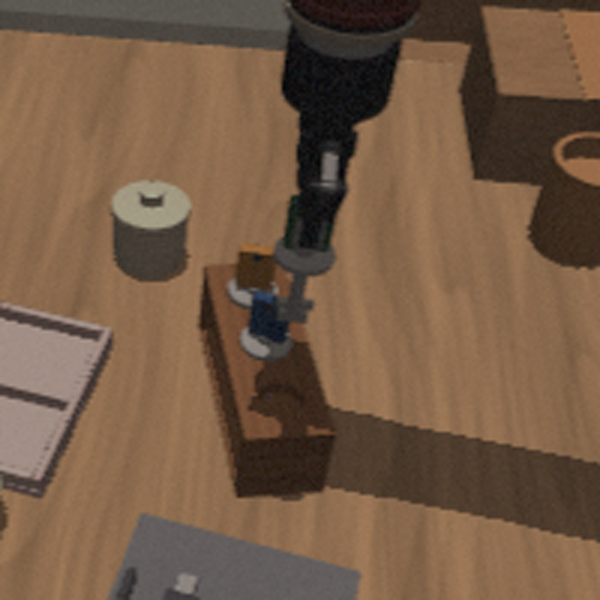

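The key is held upright, flange at about (303,258), clear of the blue key. Moving over the lock.

```bash
python3 -m crank '0.545 0 -0.014 0.003 0.071 0 -1;0.545 0 -0.014 0.003 0.071 0 -1;0.545 0 -0.014 0.003 0.071 0 -1;0.545 0.06 -0.014 0.003 0.071 0 -1;0.545 0.116 -0.014 0.003 0.071 0 -1;0.545 0.116 -0.014 0.003 0.071 0 -1;0.545 0.116 -0.014 0.003 0.071 0 -1;0.545 0.116 -0.014 0.003 0.071 0 -1'; python3 go.py .503 .1595 .2 78.6
```

```text
time_s: 5.07
tcp_pos: [0.4956, 0.168, 0.1879]
orientation: [[0.188, -0.015, -0.982], [0.982, 0.001, 0.188], [-0.002, -1.0, 0.014]]
wrist_force: [-0.5, 1.0, -2.2]
opening: 0.13
t 5.07 tcp [0.4956 0.168  0.1879] yaw 79.18 tilt [-0.002 -1.     0.014] open 0.13 F [-0.5  1.  -2.2] M [ 0.08  0.03 -0.03] q [-0.81  0.11  0.43  1.84 -0.06  1.22  1.03]
d [-0.0139 -0.0245 -0.0174] r [-0.0046  0.0032 -0.0007] dist 0.017 rows 1.0
```

```bash
python3 -m crank '0 0 0 0 0 0 -1;0 0 0 0 0 0 -1;0 0 0 0 0 0 -1'; python3 go.py .503 .1595 .2 78.6;python3 - <<'E'
from h import *
c=camera("side"); cv2.imwrite("pics/s3.png",cv2.resize(c["frame"][180:340,200:400,::-1],None,fx=3.5,fy=3.5,interpolation=cv2.INTER_CUBIC))
c=camera("top"); cv2.imwrite("pics/t3.png",cv2.resize(c["frame"][180:300,80:280,::-1],None,fx=3.5,fy=3.5,interpolation=cv2.INTER_CUBIC))
E
```

```text
time_s: 5.32
tcp_pos: [0.4993, 0.1588, 0.192]
orientation: [[0.199, -0.009, -0.98], [0.98, 0.001, 0.199], [-0.001, -1.0, 0.009]]
wrist_force: [-0.5, -0.7, -1.8]
opening: 0.13
t 5.32 tcp [0.4993 0.1588 0.192 ] yaw 78.54 tilt [-0.001 -1.     0.009] open 0.13 F [-0.5 -0.7 -1.8] M [ 0.01 -0.02  0.  ] q [-0.8   0.11  0.44  1.84 -0.05  1.22  1.03]
d [ 0.0029 -0.016  -0.0069] r [-0.0029 -0.0003 -0.0004] dist 0.009 rows 1.0
```

View pics/s3.png

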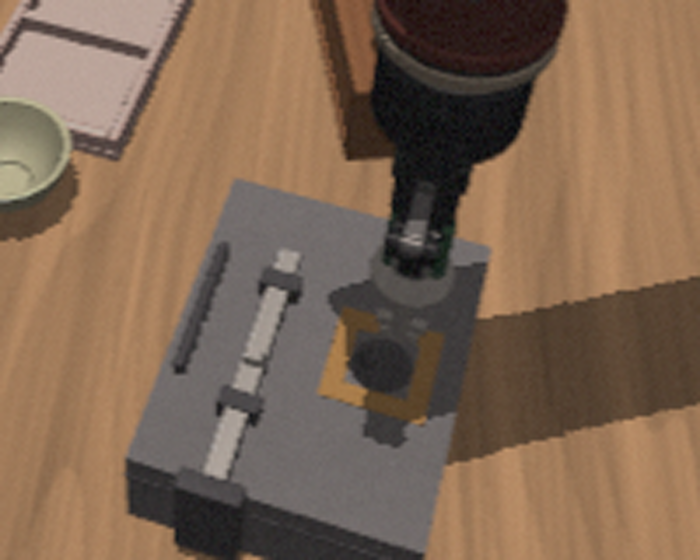

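View pics/t3.png

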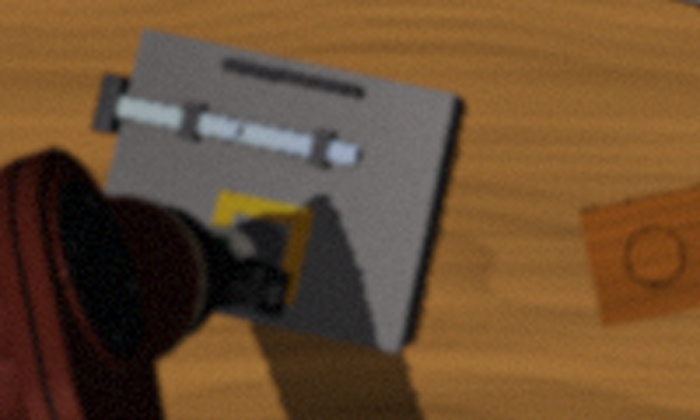

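```bash
python3 -m crank '0.003 -0.016 -0.007 -0.003 0 0 -1;0.003 -0.016 -0.007 -0.003 0 0 -1;0.003 -0.016 -0.007 -0.003 0 0 -1;0.003 -0.016 -0.007 -0.003 0 0 -1'; cat > look.py <<'E'
import sys; from h import *
o=get_obs(); p=np.array(o["tcp_pos"]); R=np.array(o["orientation"])
c=camera("side"); W=cloud(c)
q=(W-p)@R   # tool coords
m=(np.hypot(q[...,0],q[...,2])<.045)&(q[...,1]>-.06)&(q[...,1]<.11)&(W[...,2]>.09)
import cv2
P=q[m]
for a,b in ((-.01,.0),(.0,.006),(.006,.012),(.012,.018),(.018,.024),(.024,.04),(.04,.05),(.05,.06),(.06,.07),(.07,.08),(.08,.09)):
    s=P[(P[:,1]>=a)&(P[:,1]<b)]
    if len(s)>2: print(a,b,len(s),"x",np.percentile(s[:,0],[3,50,97]).round(4),"z",np.percentile(s[:,2],[3,50,97]).round(4))
K=c["camera_matrix"]
# overlay expected key axis
im=c["frame"][:,:,::-1].copy()
h0=float(sys.argv[1]) if len(sys.argv)>1 else -.0163
im=cv2.resize(im,None,fx=4,fy=4,interpolation=cv2.INTER_CUBIC)
def pr(t):
    X=c["R"]@(p+R@np.array(t))+c["t"]; return (int(4*(K[0,0]*X[0]/X[2]+K[0,2])+1.5),int(4*(K[1,1]*X[1]/X[2]+K[1,2])+1.5))
ring=lambda r,y:np.array([pr((r*np.cos(a),y,r*np.sin(a))) for a in np.linspace(0,6.28,60)])
cv2.polylines(im,[ring(.024,h0+.027)],True,(255,0,255),1); cv2.polylines(im,[ring(.024,h0+.033)],True,(0,255,255),1)
for sx in(-.003,.003):
    for sz in (-.012,.012): cv2.line(im,pr((sx,h0+.089,sz)),pr((sx,h0+.101,sz)),(0,255,0),1)
x,y=pr((0,.03,0)); cv2.imwrite(sys.argv[2],im[max(0,y-220):y+220,max(0,x-280):x+280])
E
python3 go.py .503 .1595 .2 78.6; python3 look.py -.0163 pics/s4.png
```

```text
time_s: 5.75
tcp_pos: [0.503, 0.1609, 0.2002]
orientation: [[0.197, 0.0, -0.98], [0.98, -0.001, 0.197], [-0.001, -1.0, -0.0]]
wrist_force: [-0.1, 0.9, -2.5]
opening: 0.13
t 5.75 tcp [0.503  0.1609 0.2002] yaw 78.63 tilt [-0.001 -1.    -0.   ] open 0.13 F [-0.1  0.9 -2.5] M [-0.02  0.02  0.07] q [-0.8   0.1   0.44  1.82 -0.05  1.23  1.02]
d [-0.0026  0.0004 -0.0006] r [ 0.0002  0.0002 -0.0002] dist 0.001 rows 1.0
-0.01 0.0 35 x [0.0038 0.0105 0.0173] z [-0.0148  0.0096  0.0195]
0.0 0.006 13 x [0.0038 0.0048 0.0056] z [-0.0143  0.0132  0.0185]
0.006 0.012 120 x [-0.0074  0.0096  0.0212] z [-0.0184  0.0031  0.0241]
0.012 0.018 106 x [-0.0098  0.0115  0.0223] z [-0.0184  0.0042  0.0238]
0.04 0.05 7 x [0.0025 0.0051 0.0066] z [-0.001   0.0032  0.0067]
0.05 0.06 18 x [0.0011 0.0035 0.0064] z [-0.0029  0.0024  0.0077]
0.06 0.07 56 x [-0.0031  0.0021  0.0054] z [-0.0114  0.0028  0.0164]
0.07 0.08 29 x [-0.0001  0.0024  0.0044] z [-0.0086  0.0029  0.0134]
0.08 0.09 3 x [0.0012 0.0014 0.0022] z [-0.0052  0.0009  0.0088]
```

View pics/s4.png

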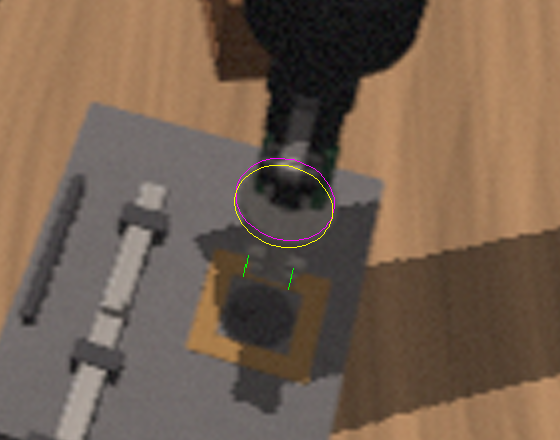

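Blade, cross-bar and flange sit about +2 mm along tool z from the hole in the same camera. I'll shift by −1.5 mm and descend into the hole, stopping above the slot.

```bash
python3 -m crank '-0.002 0 -0.003 0 0 0 -1;-0.002 0.05 -0.003 0 0 0 -1;-0.002 0.1 -0.003 0 0 0 -1;-0.002 0.15 -0.003 0 0 0 -1;-0.002 0.18 -0.003 0 0 0 -1;-0.002 0.185 -0.003 0 0 0 -1;-0.002 0.185 -0.003 0 0 0 -1;-0.002 0.185 -0.003 0 0 0 -1'; python3 go.py .5045 .1592 .093 78.6
```

```text
time_s: 6.47
tcp_pos: [0.5046, 0.1597, 0.1082]
orientation: [[0.197, 0.001, -0.98], [0.98, -0.001, 0.197], [-0.001, -1.0, -0.001]]
wrist_force: [0.0, 0.8, -1.2]
opening: 0.127
t 6.47 tcp [0.5046 0.1597 0.1082] yaw 78.64 tilt [-0.001 -1.    -0.001] open 0.127 F [ 0.   0.8 -1.2] M [-0.09  0.01 -0.01] q [-0.78  0.2   0.44  1.92 -0.1   1.04  1.07]
d [-0.001   0.0305  0.0001] r [ 0.0003  0.0002 -0.0002] dist 0.015 rows 1.0
```

```bash
python3 -m crank '-0.001 0.008 0 0 0 0 -1;-0.001 0.014 0 0 0 0 -1;-0.001 0.02 0 0 0 0 -1;-0.001 0.026 0 0 0 0 -1;-0.001 0.03 0 0 0 0 -1;-0.001 0.032 0 0 0 0 -1;-0.001 0.032 0 0 0 0 -1'; python3 go.py .5045 .1592 .093 78.6
```

```text
time_s: 7.05
tcp_pos: [0.504, 0.1593, 0.0928]
orientation: [[0.197, -0.0, -0.98], [0.98, -0.0, 0.197], [-0.0, -1.0, 0.0]]
wrist_force: [-8.7, -2.2, 18.0]
opening: 0.132
t 7.05 tcp [0.504  0.1593 0.0928] yaw 78.65 tilt [-0. -1.  0.] open 0.132 F [-8.7 -2.2 18. ] M [-0.72  1.75 -0.06] q [-0.78  0.22  0.44  1.94 -0.11  1.01  1.08]
d [ 0.0001 -0.0003 -0.0009] r [-0.0001  0.0003 -0.0001] dist 0.0 rows 1.0
```

```bash
python3 look.py -.0163 pics/s5.png | head -5
```

```text
-0.01 0.0 12 x [0.003  0.0046 0.0181] z [-0.0051  0.0154  0.02  ]
0.0 0.006 3 x [0.0039 0.0051 0.01  ] z [0.0094 0.0146 0.0185]
```

View pics/s5.png

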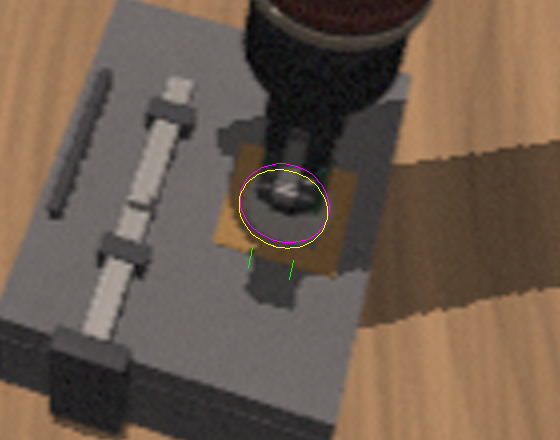

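The flange looks flat on the lid (circle overlay at ~(283,205) matches), so it is seated. Relieve the side force slightly and start turning.

```bash
python3 -m crank '0 -0.002 0.002 0 0 0 -1;0 -0.002 0.002 0 0.03 0 -1;0 -0.002 0.002 0 0.06 0 -1;0 -0.002 0.002 0 0.09 0 -1;0 -0.002 0.002 0 0.11 0 -1;0 -0.002 0.002 0 0.11 0 -1'; python3 go.py .5045 .1592 .093 78.6
```

```text
time_s: 7.6
tcp_pos: [0.5034, 0.1592, 0.0929]
orientation: [[0.52, 0.001, -0.854], [0.854, -0.001, 0.52], [-0.001, -1.0, -0.001]]
wrist_force: [-0.5, -2.3, 4.4]
opening: 0.132
t 7.6 tcp [0.5034 0.1592 0.0929] yaw 58.66 tilt [-0.001 -1.    -0.001] open 0.132 F [-0.5 -2.3  4.4] M [-0.55  0.28 -0.04] q [-0.82  0.22  0.48  1.94 -0.12  1.01  0.74]
d [ 0.0012 -0.0003 -0.0019] r [ 0.0003 -0.1108 -0.0002] dist 0.001 rows 3.0
```

Low moment so far at 0.35 rad. Continue to 0.6 rad total.

```bash
python3 -m crank '0 0 0 0 0.02 0 -1;0 0 0 0 0.04 0 -1;0 0 0 0 0.06 0 -1;0 0 0 0 0.08 0 -1;0 0 0 0 0.08 0 -1'; python3 go.py .5045 .1592 .093 78.6
```

```text
time_s: 8.02
tcp_pos: [0.5034, 0.1592, 0.0929]
orientation: [[0.716, 0.001, -0.699], [0.699, -0.001, 0.716], [-0.0, -1.0, -0.001]]
wrist_force: [-0.4, -1.0, 4.9]
opening: 0.13
t 8.02 tcp [0.5034 0.1592 0.0929] yaw 44.32 tilt [-0.    -1.    -0.001] open 0.13 F [-0.4 -1.   4.9] M [-0.47  0.44  0.02] q [-0.85  0.22  0.51  1.95 -0.13  1.01  0.5 ]
d [ 0.0016 -0.0002 -0.0016] r [ 0.0003 -0.1905 -0.0002] dist 0.001 rows 5.0
```

```bash
python3 -m crank '0 0 0 0 0.035 0 -1;0 0 0 0 0.07 0 -1;0 0 0 0 0.1 0 -1;0 0 0 0 0.1 0 -1'; python3 go.py; python3 look.py -.0163 pics/s6.png | head -2
```

```text
time_s: 8.35
tcp_pos: [0.5033, 0.1593, 0.0929]
orientation: [[0.897, 0.0, -0.441], [0.441, -0.001, 0.897], [0.0, -1.0, -0.001]]
wrist_force: [-0.5, -0.1, 6.5]
opening: 0.134
t 8.35 tcp [0.5033 0.1593 0.0929] yaw 26.2 tilt [ 0.    -1.    -0.001] open 0.134 F [-0.5 -0.1  6.5] M [-0.37  0.4  -0.08] q [-0.89  0.22  0.56  1.95 -0.14  1.01  0.19]
-0.01 0.0 32 x [-0.0149  0.0034  0.0144] z [0.0047 0.0133 0.0194]
0.0 0.006 4 x [-0.0026  0.0029  0.004 ] z [0.0136 0.0173 0.0192]
```

View pics/s6.png

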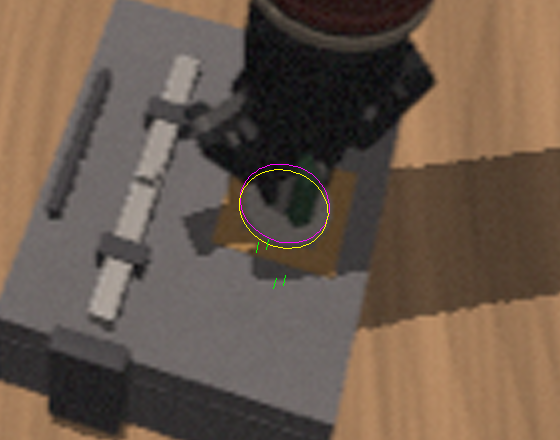

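The bolt has begun to draw back (its end is now clear of the keeper at ~(100,318)), so green is the right key. Finish the turn.

```bash
python3 -m crank '0 0 0 0 0.035 0 -1;0 0 0 0 0.07 0 -1;0 0 0 0 0.1 0 -1;0 0 0 0 0.125 0 -1;0 0 0 0 0.15 0 -1;0 0 0 0 0.15 0 -1'; python3 go.py .5034 .1593 .0929 -2
```

```text
time_s: 8.9
tcp_pos: [0.5034, 0.1595, 0.0929]
orientation: [[1.0, 0.001, 0.013], [-0.013, -0.001, 1.0], [0.001, -1.0, -0.001]]
wrist_force: [-1.0, -1.5, 5.5]
opening: 0.13
t 8.9 tcp [0.5034 0.1595 0.0929] yaw -0.73 tilt [ 0.001 -1.    -0.001] open 0.13 F [-1.  -1.5  5.5] M [-0.2   0.45  0.02] q [-0.94  0.23  0.63  1.95 -0.16  1.01 -0.26]
d [ 0.0001  0.     -0.0003] r [0.0002 0.007  0.0002] dist 0.0 rows 1.0
```

```bash
python3 -m crank '0 0 0 0 0.008 0 -1;0 0 0 0 0.016 0 -1;0 0 0 0 0.016 0 -1'; python3 go.py; python3 -m crank '0 0 0 0 0.008 0 -1;0 0 0 0 0.016 0 -1;0 0 0 0 0.016 0 -1'; python3 go.py;
```

```text
time_s: 9.15
tcp_pos: [0.5033, 0.1594, 0.0929]
orientation: [[0.998, 0.0, 0.059], [-0.059, -0.001, 0.998], [0.0, -1.0, -0.001]]
wrist_force: [-1.7, -1.4, 4.5]
opening: 0.13
t 9.15 tcp [0.5033 0.1594 0.0929] yaw -3.4 tilt [ 0.    -1.    -0.001] open 0.13 F [-1.7 -1.4  4.5] M [-0.2   0.58  0.21] q [-0.95  0.23  0.63  1.95 -0.16  1.01 -0.3 ]
time_s: 9.4
tcp_pos: [0.5033, 0.1595, 0.0929]
orientation: [[0.994, 0.0, 0.109], [-0.109, -0.001, 0.994], [0.0, -1.0, -0.001]]
wrist_force: [-1.8, -0.5, 6.4]
opening: 0.129
t 9.4 tcp [0.5033 0.1595 0.0929] yaw -6.24 tilt [ 0.    -1.    -0.001] open 0.129 F [-1.8 -0.5  6.4] M [-0.32  0.51  0.49] q [-0.96  0.23  0.64  1.95 -0.16  1.01 -0.35]
```

Moment rises to 0.5 N·m: stop reached at ~1.48 rad. Relax slightly, open and lift away.

```bash
python3 -m crank '0 0 0 0 -0.018 0 -1;0 0 0 0 -0.018 0 -1;0 0 0 0 -0.018 0 0;0 0 0 0 -0.018 0 0;0 0 0 0 -0.018 0 0;0 0 0 0 -0.018 0 0'; python3 go.py; python3 look.py -.0163 pics/s7.png | head -2
```

```text
time_s: 9.9
tcp_pos: [0.503, 0.1593, 0.0923]
orientation: [[0.999, -0.0, 0.053], [-0.053, -0.001, 0.999], [-0.0, -1.0, -0.001]]
wrist_force: [0.9, 0.3, 0.4]
opening: 0.501
t 9.9 tcp [0.503  0.1593 0.0923] yaw -3.06 tilt [-0.    -1.    -0.001] open 0.501 F [0.9 0.3 0.4] M [-0.   -0.04  0.01] q [-0.95  0.23  0.63  1.95 -0.16  1.01 -0.3 ]
-0.01 0.0 31 x [-0.0328 -0.0005  0.0292] z [-0.0087  0.0123  0.018 ]
0.0 0.006 4 x [-0.0068 -0.0019  0.0036] z [0.0107 0.0179 0.0188]
```

View pics/s7.png

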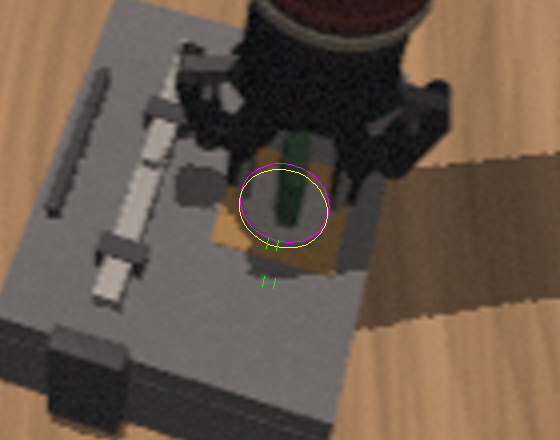

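The bolt end has withdrawn to about (107,300), leaving a clear gap to the keeper; the green key stands between the open jaws at ~(290,185). Lift straight up and get the arm out of the way.

```bash
python3 -m crank '0 -0.08 0 0 0 0 0;0 -0.16 0 0 0 0 0;0 -0.24 0 0 0 0 0;0 -0.32 0 0 0 0 0;0 -0.36 0 0 0 0 0;0 -0.36 0 0 0 0 0'; python3 go.py .47 -.02 .3 40; 
```

```text
time_s: 10.45
tcp_pos: [0.5051, 0.1601, 0.2775]
orientation: [[0.999, 0.006, 0.054], [-0.054, 0.003, 0.999], [0.006, -1.0, 0.004]]
wrist_force: [0.2, -0.7, 0.4]
opening: 0.499
t 10.45 tcp [0.5051 0.1601 0.2775] yaw -3.08 tilt [ 0.006 -1.     0.004] open 0.499 F [ 0.2 -0.7  0.4] M [0.03 0.01 0.02] q [-1.01  0.05  0.65  1.72 -0.03  1.38 -0.41]
d [-0.0505 -0.0466 -0.3633] r [-0.0004 -0.2393  0.0023] dist 0.185 rows 7.0
```

```bash
python3 -m crank '-0.05 -0.046 -0.363 0 -0.1 0 0;-0.05 -0.046 -0.363 0 -0.1 0 0;-0.05 -0.046 -0.363 0 -0.1 0 0;-0.05 -0.046 -0.363 0 -0.1 0 0;-0.05 -0.046 -0.363 0 -0.1 0 0;-0.05 -0.046 -0.363 0 -0.1 0 0;-0.05 -0.046 -0.363 0 -0.1 0 0;-0.05 -0.046 -0.363 0 -0.1 0 0'; python3 - <<'E'
from h import *
c=camera("side"); cv2.imwrite("pics/s8.png",cv2.resize(c["frame"][100:370,160:380,::-1],None,fx=2.2,fy=2.2,interpolation=cv2.INTER_CUBIC))
W=cloud(c)
z=W[...,2]; m=(np.hypot(W[...,0]-.503,W[...,1]-.1595)<.03)&(z>.079)
p=W[m]; print("key zmax",np.percentile(p[:,2],98).round(4)); f=p[p[:,2]<.09]; print("flange",len(f),np.median(f[:,2]).round(4),np.percentile(f[:,2],[5,95]).round(4),((f.max(0)+f.min(0))/2).round(4))
h=p[p[:,2]>.1][:,:2]; d=h-h.mean(0); e,V=np.linalg.eigh(d.T@d); print("head yaw",np.degrees(np.arctan2(V[1,1],V[0,1])),h.mean(0).round(4))
c=camera("top"); cv2.imwrite("pics/t8.png",cv2.resize(c["frame"][110:300,90:410,::-1],None,fx=2.5,fy=2.5,interpolation=cv2.INTER_CUBIC))
E
```

```text
time_s: 11.12
tcp_pos: [0.4683, -0.0194, 0.2952]
orientation: [[0.966, -0.001, -0.259], [0.259, -0.001, 0.966], [-0.001, -1.0, -0.001]]
wrist_force: [0.2, 0.2, 0.1]
opening: 0.503
key zmax 0.1327
flange 236 0.0812 [0.0794 0.084 ] [0.5031 0.1611 0.0844]
head yaw 89.73675337463732 [0.5025 0.1652]
```

View pics/s8.png

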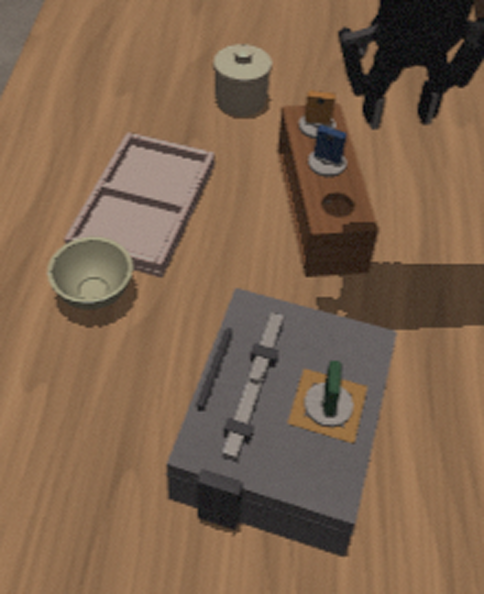

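View pics/t8.png

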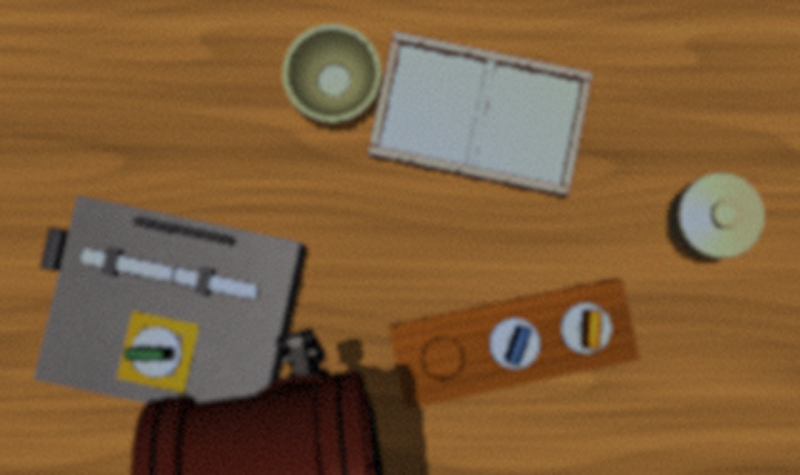

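The key stands flush in the lock, bolt drawn clear of the keeper, blue and amber untouched in the rack, stoneware unmoved. I'll check the bolt travel numerically.

```bash
python3 - <<'E'
from h import *
ey=np.array([.198,.980]); ex=np.array([.980,-.198]); L=np.array([.503,.1595])
for n in("top","side"):
    c0=dict(np.load(f"{n}.npz")); c1=camera(n)
    pr=[]
    for c in (c0,c1):
        a=np.arange(-.12,.13,.0005); b=np.arange(.071,.08,.001)
        A,B=np.meshgrid(a,b); X=L+A[...,None]*ey+B[...,None]*ex
        P=np.concatenate([X,np.full(A.shape+(1,),.092)],-1)@c["R"].T+c["t"]; K=c["camera_matrix"]
        u=P[...,0]/P[...,2]*K[0,0]+K[0,2]; v=P[...,1]/P[...,2]*K[1,1]+K[1,2]
        im=cv2.remap(c["frame"],u.astype(np.float32),v.astype(np.float32),cv2.INTER_LINEAR)
        g=im.mean((0,2)); pr.append(g)
    for g in pr:
        th=(np.percentile(g,10)+np.percentile(g,85))/2; w=g>th; t=np.nonzero(np.diff(w.astype(int)))[0]; print(n,"edges mm",(a[t]*1000).round(1), th.round(0))
print(get_obs()["time_s"])
E
```

```text
top edges mm [-54.  -35.  -23.   54.5  67.  110.5] 103.0
top edges mm [-106.   -99.   -93.   -92.   -81.5  -34.5  -23.5   54.5   67.    90.5] 109.0
side edges mm [-97.5 -55.  -36.5 -22.5  30.5  35.5  53.   66.5 110.5] 95.0
side edges mm [-97.5 -80.5 -36.5 -22.5   4.    9.   53.   66.5  89. ] 103.0
11.3167
```

Bolt travel is 25.5 to 27.5 mm across the edges, against the full 26 mm. Handing in.

```bash
python3 -c "
from cell import close_job
print(close_job())"
```

```text
the job is handed in; nothing more can be done
None
```

The cash box is unlocked: the first key I tried, the green one from the +y end hole, turned. I pushed it fully down and turned it clockwise about 1.48 rad, until the moment rose to 0.5 N·m at the stop. I then eased it back about 0.05 rad within the blade play, let go, and moved the arm clear. The job was handed in at about 11.4 s.

- **Bolt:** both cameras show it drawn back 25.5–27.5 mm (26 mm expected), and its end is clear of the keeper.
- **Green key:** it stands upright in the lock. Its flange read 81 mm above the table and its head top about 133 mm, against 82 and 132 mm expected.
- **Other keys and stoneware:** blue and amber were never touched and stand in the rack. Tray, jar and bowl look unmoved in the before and after pictures.
- **Failed or disagreeing checks:** the two cameras differed by 1–3 mm. From the side view I moved the key 1.5 mm before pushing it in, which was slightly too far. It caused a 9 N side force, which I relieved before turning. The highest vertical force I read was about 19 N. An early network call for the keys failed and one colour check on the brass plate gave nothing in the side view, so I measured these from depth and shape instead.

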